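Release the ratchet jar clamp

ROBOT

A 7-joint arm with a two-finger parallel gripper is mounted at the origin on a cart in front of the work surface, level with it; the furniture and walls round the work are solid. World frame = base frame: x ahead of the robot, y to its left, z up, the work surface at z = 0. Lengths are in m, angles in rad, forces in N, time in s.
With the tool pointing down it reaches from about 0.4 to 0.875 m from the base axis. Payload 4.4 kg.
Tool frame: the origin (TCP) lies midway between the tips of the shut fingers; the grasp point (between the pads) lies 19 mm behind it; z points along the fingers, y is the line along which they close (so a half turn about z gives the same grasp; the last joint's range is limited). The gripper opens to 85 mm and grips with 20 to 120 N. Pads are 22 mm wide; open, the fingers measure 114 mm over their backs; the gripper's body (76 mm by 85 mm) begins 54 mm behind the grasp point. The pads swing forward as they close: fully open they stand 13 mm farther back than shut.
Start: joints at [1.081, 0.628, 0.038, 1.517, -0.027, 0.996, -0.02], TCP at [0.267, -0.592, 0.201] pointing down, gripper open.
Joint ranges: [-3.06, 3.06], [-0.37, 2.12], [-1.25, 1.32], [0.18, 2.47], [-1.1, 4.24], [0.23, 1.98], [-2.94, 2.94]. Speed limits (rad/s): [2.57, 2.57, 3.14, 3.14, 3.14, 3.14, 3.14].

INTERFACE

Orientations are given as a rotation vector (axis times angle).
In Python, from station import bot, eyes, close_job gives the robot as it stands (bot), with the cameras (eyes) and the job as plain functions.
- The arm moves only by the tool tcp_steps, called after "Emit:" as a command line: name --pt "numbers of a row" for each row, then --argument value for the rest. Schema: {"type":"object","properties":{"offsets":{"type":"object","properties":{"deltas":{"type":"array","items":{"type":"array","items":{"type":"number"},"minItems":7,"maxItems":7},"minItems":1,"maxItems":5}},"additionalProperties":false,"required":["deltas"]},"grip_n":{"type":"number"},"only":{"type":"string"},"quiet":{"type":"boolean"},"lines":{"type":"string"}},"required":["offsets"],"additionalProperties":false}. offsets is an object whose key "deltas" holds a list of rows, 1 to 5 of them, each of 7 numbers: a rotation vector rx, ry, rz in rad, then dx, dy, dz in m, then the finger opening in m; each row is the pose to reach, as a shift and turn from the pose commanded when the call began, along the tool's axes at that moment; what a row does not reach only later rows make up. A row lasts 1/10 s, in which the tool goes at most 0.05 m and 0.15 rad, less where a joint would pass 70% of its speed; a pose out of reach is approached as far as the arm can. The fingers move at their own pace and stop on an object; grip_n is the grip in N (left out, the last holds). Time passes only in rows, so rows that do not move let the fingers close. The tool returns the time, the measured TCP pose, the force, the opening and the grip force at its end. only (a regular expression) keeps the lines of the reply that match it, lines (a string "A,B") keeps lines A to B, and quiet returns only ok. Input that does not fit is refused with a message, and nothing moves.
- bot.sense(): the state, without advancing time (a new reading comes with each control period).
- eyes.get_image(name): name is "scene" or "top" or "wrist"; returns a dict with "image" (480x640x3 uint8, red, green, blue), "fx", "fy", "cx", "cy" (pixels), "cam_to_world" (4x4, takes a point from camera to world coordinates). Camera axes: x right, y down, z forward; pixel columns grow to the right and rows downward; lengths in m; the calibration is good to about 2 mm. A picture is of the moment at which its call begins. There is no depth.
- close_job(): hands the job in; it is judged then, once.
The state is a dict: "t": time; "joint_positions": joint angles; "qvel": joint speeds; "effort": joint torques, N m; "tcp_pos": TCP position; "tcp_rot": TCP orientation; "contact_force": force on the tool from outside, world axes, zero at the start; "wrist_torque": the same for the moment, N m; "gripper_width": finger opening in m; "grasp_force": force on a finger pad.
Only numpy, scipy, OpenCV 4.12 (cv2) and the standard library are available. Lean on these libraries where they do the work, as an engineer would, in place of code of your own. Each camera call takes 0.05 s, during which the arm holds its last target. There are 200 camera calls.

TASK

Open the jar clamp so that the jar can be taken out: lift the ratchet pawl by its red knob well clear of the teeth first, then draw the toothed bar by its black T-grip all the way back to its stop. Leave the pawl up, and leave the jar standing upright in its place in the clamp.

Things in the scene. Friction and masses are not known exactly. Their poses are not given: they have to be found in the camera images.
- jar_clamp: Fixed blue clamp on a grey base plate 262x84x10 mm, T-grip end to the robot's right. Origin on the worktop below the bar; x along the bar, from T-grip (-x) to fixed jaw (+x); y across. In its frame: fixed jaw x 0.119, 75 mm high; moving jaw x 0.034 when closed, 78 mm high; guide cheeks x -0.117 to -0.043, |y| to 0.019, 48 mm high; pivot ears x -0.112 to -0.088, 80 mm high.
- pawl (a joint): Angle of the dark steel pawl: 0 = down in the teeth (starts 0 to 0.05), 1.0 rad = fully up at its stop. Hinge pin along the clamp's y at x -0.098, z 0.068 in the clamp's frame; the pawl reaches from it toward the jaws. Stiff hinge: stays where it is left, about 1 N at the knob moves it. Its tooth blocks the bar's withdrawal below 0.15 rad.
- pawl_knob (a point): Centre of the red knob at the pawl's end: cylinder 18 mm diameter, 28 mm long, lying along the clamp's y, both end faces free to be pinched from above. With the pawl down it is at x -0.042, y 0, z 0.086 in the clamp's frame: 56 mm toward the jaws from the pin and 18 mm above it. Swings up and toward the T-grip round the pin.
- bar (a joint): How far the toothed steel bar with the moving jaw is drawn out, m: 0 = closed on the jar (the start), 0.06 = fully back at its stop. Slides along the clamp's -x with about 4 N of friction and stays where it is left.
- bar_grip (a point): Centre of the black T-grip on the bar's outer end: cylinder 16 mm diameter, 64 mm long, along the clamp's y, 62 mm above the worktop, on a 14x16 mm stem. At x -0.175, y 0 in the clamp's frame when closed; moves with the bar. 55 mm free between it and the ears, nothing on its outer side.
- jar: Round jar, 63 mm diameter, 91 mm high, red lid, standing on the clamp's base plate (10 mm up) between the rubber-faced jaws. Origin at the centre of its underside, z up.

How it is judged:
On the way, in this order (a step that is already met when the one before it is completed fails the run):
1. the pawl is lifted clear (0.4 rad or more) with the bar still closed (drawn less than 5 mm) (value of joint pawl above 0.4 rad and value of joint bar below 0.005 m), for 0.2 s.
2. the bar is drawn back at least 52 of its 60 mm with the pawl up (value of joint bar above 0.052 m and value of joint pawl above 0.3 rad), for 0.2 s.
At the end, for the whole second after the job is handed in: The bar is drawn back at least 52 mm of its 60 mm and still, the pawl is up (0.3 rad or more), and the jar stands upright (within 0.1 rad) and at rest within 25 mm of where it stood (all of step 2 and angle between jar's own z axis and vertical below 0.1 rad and distance of jar from where it was at the start of the episode below 0.025 m and linear speed of jar below 0.02 m/s and velocity of joint bar below 0.01 m/s); the robot touches nothing.
It fails at once if the bar is dragged past the lowered pawl (drawn more than 12 mm with the pawl below 0.15 rad) (value of joint bar above 0.012 m and value of joint pawl below 0.15 rad).
It fails at once if the jar is tipped by more than 0.4 rad (angle between jar's own z axis and vertical above 0.4 rad).
It also fails if it takes over 40 s, if anything falls off the work surface, if the arm or the gripper's body presses on something with over 40 N, if the wrist force passes 120 N, or if a joint passes its speed limit or range.

## Working session

There is one attempt and no reset: what is moved stays moved. The work goes in short steps, Python scripts to look and compute and a tool call to move; the robot and the scene stay as the last step left them, time stands still between calls to the robot, and variables do not carry over. Pictures are saved under pics/ and viewed, at most 10 in all, crops included, and the job is handed in when it is done.

```bash
ls; mkdir -p pics; python3 - <<'E'
from station import bot, eyes, close_job
import cv2,numpy as np,pickle
d={}
for n in ("scene","top"):
    r=eyes.get_image(n); d[n]=r
    cv2.imwrite(f"pics/{n}0.png",r["image"][:,:,::-1]); print(n,r["fx"],r["cx"],r["cy"],np.round(r["cam_to_world"],3).tolist())
pickle.dump(d,open("d0.pkl","wb"))
s=bot.sense(); print(s["t"],s["tcp_pos"],s["tcp_rot"],s["gripper_width"])
E
```

```text
pics
station.py
scene 471.5847826033209 316.82760778831295 235.15608873142367 [[-0.645, -0.402, 0.65, 0.015], [-0.764, 0.353, -0.54, 0.575], [-0.012, -0.845, -0.535, 0.514], [0.0, 0.0, 0.0, 1.0]]
top 564.4804689294913 323.28216441312117 241.29799605508742 [[-0.015, -0.988, 0.152, 0.459], [-0.999, 0.02, 0.033, 0.093], [-0.035, -0.152, -0.988, 0.928], [0.0, 0.0, 0.0, 1.0]]
0.1 [ 0.26706357 -0.59191066  0.20059073] [-3.06967855e+00 -6.60350465e-01  5.81964842e-04] 0.08566785088006912
```

View pics/top0.png

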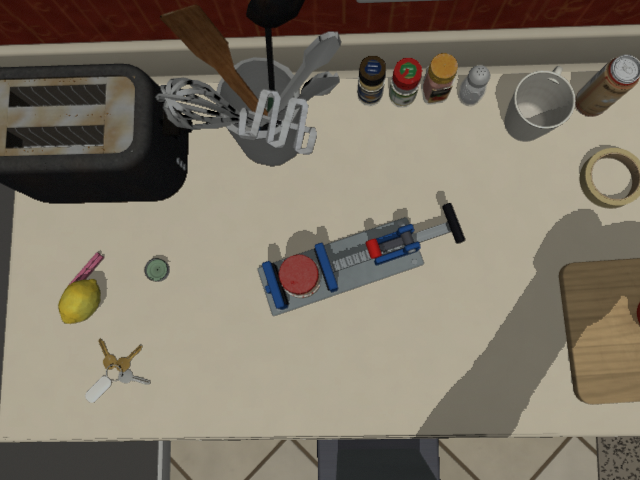

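View pics/scene0.png

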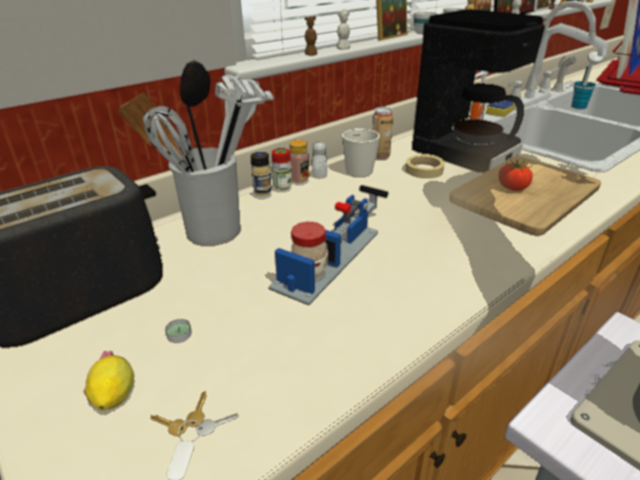

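The top view shows the red knob at about (374,248), the black T-grip at (454,223) and the jar lid at (299,275). In the scene view the knob is near (343,207) and the grip near (373,191).

```bash
cat > h.py <<'E'
import cv2,numpy as np
from scipy.spatial.transform import Rotation as R
def ray(r,u,v):
    M=r["cam_to_world"]; d=M[:3,:3]@[(u-r["cx"])/r["fx"],(v-r["cy"])/r["fy"],1]; return M[:3,3],d
def plane(r,u,v,z):
    o,d=ray(r,u,v); return o+d*(z-o[2])/d[2]
def two(a,b):
    (o,d),(p,e)=a,b; s=np.linalg.lstsq(np.c_[d,-e],p-o,rcond=None)[0]
    x,y=o+s[0]*d,p+s[1]*e; return (x+y)/2,np.linalg.norm(x-y)
def blobs(r,box,kind):
    x0,y0,x1,y1=box; h=cv2.cvtColor(r["image"][y0:y1,x0:x1],cv2.COLOR_RGB2HSV).astype(int)
    H,S,V=h[...,0],h[...,1],h[...,2]
    m=((H<8)|(H>172))&(S>150)&(V>90) if kind=="red" else (V<60)
    n,l,st,c=cv2.connectedComponentsWithStats(m.astype(np.uint8))
    return [(st[i,4],c[i]+[x0,y0],st[i,:4]+[x0,y0,0,0]) for i in range(1,n) if st[i,4]>12]
E
python3 - <<'E'
from h import *
import pickle
d=pickle.load(open("d0.pkl","rb")); t,s=d["top"],d["scene"]
B={}
for n,r,box,k in [("lid",t,(275,250,325,300),"red"),("knob",t,(362,232,390,264),"red"),("grip",t,(436,196,474,250),"dark"),
  ("knob",s,(325,195,360,218),"red"),("grip",s,(352,178,395,202),"dark"),("lid",s,(285,220,330,250),"red")]:
    b=max(blobs(r,box,k),key=lambda q:q[0]); print(n,b[0],b[1].round(1),b[2]); B[n,r is t]=b[1]
Z=dict(lid=.101,knob=.092,grip=.066)
for n in Z:
    print(n,"plane",plane(t,*B[n,True],Z[n]).round(4),"two",two(ray(t,*B[n,True]),ray(s,*B[n,False])))
g,l=plane(t,*B["grip",True],.066),plane(t,*B["lid",True],.101)
a=l-g;print("dist grip-lid",np.hypot(*a[:2]),"yaw",np.arctan2(a[1],a[0]))
E
```

```text
lid 136 [290.6 285.2] [280 278  25  16]
knob 202 [373.1 248.1] [366 239  15  19]
grip 410 [452.7 222.7] [442 203  23  40]
knob 117 [343.1 206.9] [336 202  15  11]
grip 137 [373.3 191.1] [360 186  27  11]
lid 591 [308.1 234.9] [292 223  33  24]
lid plane [0.5219 0.1692 0.101 ] two (array([0.5225501 , 0.1698043 , 0.10320258]), np.float64(0.002251328487937904))
knob plane [0.5758 0.0463 0.092 ] two (array([0.57564512, 0.0453854 , 0.08793615]), np.float64(0.0019653223414250348))
grip plane [ 0.6164 -0.0785  0.066 ] two (array([ 0.61649198, -0.07955723,  0.06297138]), np.float64(0.0012675859860369848))
dist grip-lid 0.2651001032829132 yaw 1.9351019078788987
```

```bash
cat >> h.py <<'E'
K=np.array([.5757,.0458,.086]); G=np.array([.6164,-.0790,.062])   # knob, grip centres
u=(K-G)*[1,1,0]; u/=np.linalg.norm(u); v=np.cross([0,0,1],u)
def goal(p,bot,sgn=None):
    s=bot.sense(); R0=R.from_rotvec(s["tcp_rot"]); best=None
    for q in (1,-1):
        y=q*v; z=np.array([0,0,-1.]); T=R.from_matrix(np.c_[np.cross(y,z),y,z])
        rv=(R0.inv()*T).as_rotvec()
        if best is None or np.linalg.norm(rv)<np.linalg.norm(best): best=rv
    print("rv",best.round(3),"d",R0.inv().apply(np.array(p)-s["tcp_pos"]).round(4),"tcp",np.round(s["tcp_pos"],4),"t",s["t"])
E
python3 - <<'E'
from h import *; from station import bot, eyes, close_job; import pickle
t=pickle.load(open("d0.pkl","rb"))["top"]
print("u",u,"jar x,y",(lambda p:(p@u+.175,p@v))((plane(t,299,275,.101)-G)*[1,1,0]), "knob-grip",np.linalg.norm((K-G)[:2]))
print(R.from_rotvec(bot.sense()["tcp_rot"]).as_matrix().round(3), bot.sense()["joint_positions"])
goal(K+[0,0,.08],bot)
E
```

```text
u [-0.31005054  0.95072008  0.        ] jar x,y (np.float64(0.4238576015283806), np.float64(0.002689244228241255)) knob-grip 0.1312689224454897
[[ 0.912  0.411 -0.001]
 [ 0.411 -0.912  0.002]
 [-0.    -0.002 -1.   ]] [ 1.08120122  0.62922725  0.03845151  1.51829172 -0.02701642  0.99632166
 -0.01999771]
rv [-1.000e-03 -1.000e-03 -1.462e+00] d [ 0.5436 -0.4543  0.0354] tcp [ 0.2671 -0.5919  0.2006] t 0.1
```

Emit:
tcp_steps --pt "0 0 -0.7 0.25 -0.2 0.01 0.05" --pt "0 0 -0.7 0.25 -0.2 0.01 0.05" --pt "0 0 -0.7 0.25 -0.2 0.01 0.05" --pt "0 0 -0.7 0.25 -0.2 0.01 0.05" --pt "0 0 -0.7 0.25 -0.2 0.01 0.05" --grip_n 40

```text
refused: offsets: the value is not of type 'object' (schema: type "object"). Nothing was moved.
```

Wrong form. The message asks for an object with the rows under "deltas", so I'll send the same numbers that way.

Emit:
tcp_steps --offsets '{"deltas":[[0, 0, -0.7, 0.25, -0.2, 0.01, 0.05], [0, 0, -0.7, 0.25, -0.2, 0.01, 0.05], [0, 0, -0.7, 0.25, -0.2, 0.01, 0.05], [0, 0, -0.7, 0.25, -0.2, 0.01, 0.05], [0, 0, -0.7, 0.25, -0.2, 0.01, 0.05]]}' --grip_n 40

```text
t: 0.6
tcp_pos: [0.3814, -0.368, 0.1934]
tcp_rot: [-2.654, -1.68, -0.0]
contact_force: [0.9, -0.1, -0.4]
gripper_width: 0.05
grasp_force: 0.0
```

```bash
python3 -c "
from h import *;from station import bot, eyes, close_job;goal(K+[0,0,.08],bot)"
```

```text
rv [-0.    -0.    -0.757] d [ 0.4571 -0.0014  0.0275] tcp [ 0.3814 -0.368   0.1934] t 0.6
```

Emit:
tcp_steps --offsets '{"deltas":[[0, 0, -0.757, 0.25, -0.001, 0.015, 0.05], [0, 0, -0.757, 0.25, -0.001, 0.015, 0.05], [0, 0, -0.757, 0.25, -0.001, 0.015, 0.05], [0, 0, -0.757, 0.25, -0.001, 0.015, 0.05], [0, 0, -0.757, 0.25, -0.001, 0.015, 0.05]]}'

```text
t: 1.1
tcp_pos: [0.4883, -0.1427, 0.1785]
tcp_rot: [1.853, 2.537, -0.0]
contact_force: [0.8, -0.4, -1.3]
gripper_width: 0.0502
grasp_force: 0.0
```

```bash
python3 -c "
from h import *;from station import bot, eyes, close_job;goal(K+[0,0,.08],bot)"
```

```text
rv [-0.     0.    -0.006] d [0.1531 0.1405 0.0125] tcp [ 0.4883 -0.1427  0.1785] t 1.1
```

Emit:
tcp_steps --offsets '{"deltas":[[0, 0, -0.006, 0.153, 0.1405, 0.0125, 0.05], [0, 0, -0.006, 0.153, 0.1405, 0.0125, 0.05], [0, 0, -0.006, 0.153, 0.1405, 0.0125, 0.05], [0, 0, -0.006, 0.153, 0.1405, 0.0125, 0.05], [0, 0, -0.006, 0.153, 0.1405, 0.0125, 0.05]]}'

```text
t: 1.6
tcp_pos: [0.578, 0.0521, 0.1659]
tcp_rot: [-1.84, -2.544, -0.009]
contact_force: [-1.6, -0.3, -0.3]
gripper_width: 0.0503
grasp_force: 0.0
```

```bash
python3 - <<'E'
from h import *;from station import bot, eyes, close_job
w=eyes.get_image("wrist"); cv2.imwrite("pics/w1.png",w["image"][:,:,::-1])
b=blobs(w,(0,0,640,480),"red"); print(b)
q=max(b,key=lambda x:x[0]); print(plane(w,*q[1],.09))
goal(K+[0,0,-.019],bot)
E
```

```text
[(np.int32(4681), array([325.22602008,  56.502884  ]), array([272,  16,  93, 104])), (np.int32(22), array([273.13636364,  84.22727273]), array([271,  78,   5,  13])), (np.int32(46), array([293.23913043,  96.39130435]), array([289,  89,  10,  14])), (np.int32(16), array([279.9375,  99.4375]), array([278,  97,   5,   7])), (np.int32(14), array([302.42857143, 106.35714286]), array([300, 104,   5,   6])), (np.int32(60), array([306.36666667, 118.        ]), array([294, 114,  24,   8])), (np.int32(835), array([317.26946108, 250.20718563]), array([299, 239,  38,  23])), (np.int32(889), array([606.36445444, 417.81214848]), array([582, 400,  52,  36]))]
[0.54186258 0.16932696 0.09      ]
rv [ 0.002 -0.003  0.001] d [-0.0036 -0.003   0.0987] tcp [0.5774 0.0498 0.1657] t 1.65
```

View pics/w1.png

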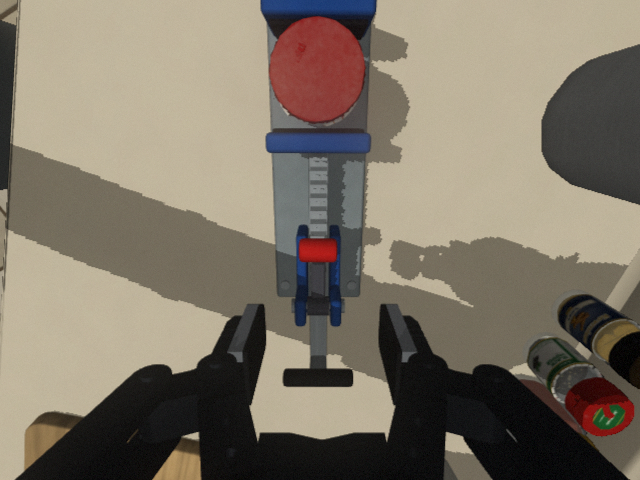

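The wrist view shows the knob at (317,250), the T-grip at (318,377) and the bar vertical in the image. The fingers straddle the bar line and are aligned with it.

```bash
python3 - <<'E'
from h import *;from station import bot, eyes, close_job
w=eyes.get_image("wrist")
k=plane(w,317.5,250.2,.09);g=plane(w,318,377,.064)
print(k,g,np.hypot(*(k-g)[:2]),u,((k-g)/np.hypot(*(k-g)[:2])))
goal(K+[0,0,-.019],bot)
E
```

```text
[0.575765   0.04451671 0.09      ] [ 0.61641934 -0.08099922  0.064     ] 0.13193568075208886 [-0.31005054  0.95072008  0.        ] [-0.30813756  0.95134181  0.19706572]
rv [-0.    -0.001 -0.002] d [-0.0002 -0.0007  0.0986] tcp [0.5764 0.0461 0.1656] t 1.7
```

Emit:
tcp_steps --offsets '{"deltas":[[0, 0, 0, -0.001, -0.0005, 0.04, 0.05], [0, 0, 0, -0.001, -0.0005, 0.08, 0.05], [0, 0, 0, -0.001, -0.0005, 0.0985, 0.05], [0, 0, 0, -0.001, -0.0005, 0.0985, 0.05]]}'

```text
t: 2.1
tcp_pos: [0.573, 0.0391, 0.0648]
tcp_rot: [-1.854, -2.531, 0.01]
contact_force: [-0.3, -1.5, 0.8]
gripper_width: 0.05
grasp_force: 0.0
```

Emit:
tcp_steps --offsets '{"deltas":[[0, 0, 0, 0, 0, 0, 0.02], [0, 0, 0, 0, 0, 0, 0.02], [0, 0, 0, 0, 0, 0, 0.02], [0, 0, 0, 0, 0, 0, 0.02], [0, 0, 0, 0, 0, 0, 0.02]]}' --grip_n 25

```text
t: 2.6
tcp_pos: [0.5767, 0.0424, 0.0683]
tcp_rot: [1.852, 2.536, 0.001]
contact_force: [0.1, 0.2, -0.3]
gripper_width: 0.0199
grasp_force: 0.0
```

```bash
python3 -c "
from h import *;from station import bot, eyes, close_job;goal(K+[0,0,-.019],bot)"
```

```text
rv [ 0.001  0.    -0.006] d [0.0036 0.0001 0.0013] tcp [0.5767 0.0424 0.0683] t 2.6
```

```bash
python3 - <<'E'
from station import bot, eyes, close_job
import cv2,numpy as np
a=eyes.get_image("wrist")["image"][100:480,130:510]; b=eyes.get_image("scene")["image"][120:300,250:450]
cv2.imwrite("pics/c2.png",np.hstack([cv2.resize(a,(400,400)),cv2.resize(b,(400,400))])[:,:,::-1])
print(bot.sense()["gripper_width"],bot.sense()["grasp_force"],bot.sense()["contact_force"])
E
```

```text
0.019866867802098405 0.0 [-0.99124777 -0.1763653  -0.20869282]
```

View pics/c2.png

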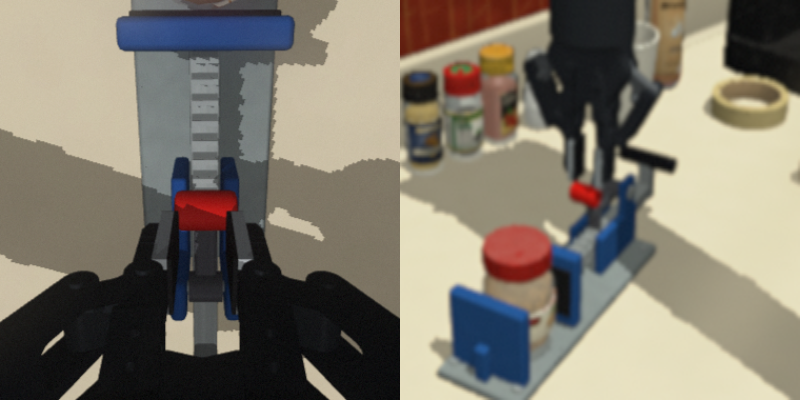

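The crop shows the fingers closed behind the knob, on the T-grip side. They sit beside the pawl arm, not on the knob's end faces. I'll check where the TCP projects in both views.

```bash
python3 - <<'E'
from h import *;from station import bot, eyes, close_job
def proj(r,p):
    q=np.linalg.inv(r["cam_to_world"])@np.r_[p,1]; return (q[:2]/q[2]*r["fx"]+[r["cx"],r["cy"]]).round(1)
s=eyes.get_image("scene");w=eyes.get_image("wrist");t=eyes.get_image("top")
p=np.array(bot.sense()["tcp_pos"])
bs=max(blobs(s,(320,190,365,225),"red"),key=lambda q:q[0]);print("scene knob",bs)
bw=max(blobs(w,(270,230,390,340),"red"),key=lambda q:q[0]);print("wrist knob",bw)
print(two(ray(s,*bs[1]),ray(w,*bw[1])))
for z in(0,.019,.04):print(proj(s,p+[0,0,z]),proj(w,p+[0,0,z]),proj(t,p+[0,0,z]))
print(bot.sense()["tcp_pos"],w["cam_to_world"].round(3).tolist())
cv2.imwrite("pics/c3.png",np.hstack([cv2.resize(s["image"][130:230,300:400],(400,400),interpolation=2),cv2.resize(t["image"][200:300,320:420],(400,400),interpolation=2)])[:,:,::-1])
E
```

```text
scene knob (np.int32(121), array([342.04132231, 206.97520661]), array([335, 201,  15,  12]))
wrist knob (np.int32(1757), array([323.71030165, 299.64541833]), array([296, 283,  60,  37]))
(array([0.5758086, 0.0466089, 0.088017 ]), np.float64(9.63676509337917e-05))
[343.3 215.6] [321.9 289.1] [374.9 249.9]
[343.5 206.8] [321.8 306.3] [375.6 248.2]
[343.7 196.8] [321.8 330.1] [376.4 246.2]
[0.57627136 0.04236933 0.06770105] [[0.953, 0.288, 0.097, 0.551], [0.303, -0.903, -0.306, 0.121], [-0.001, 0.32, -0.947, 0.241], [0.0, 0.0, 0.0, 1.0]]
```

View pics/c3.png

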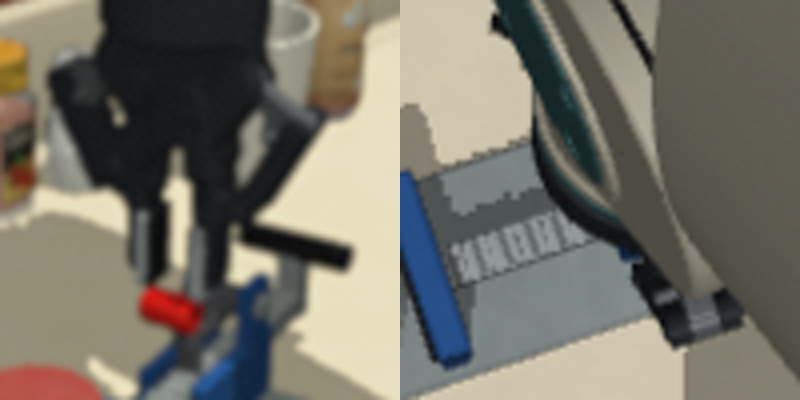

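The scene crop shows the knob unmoved at (342,207) and the fingertips at about (344,201). The tips seem higher than the TCP reading implies, so I'll triangulate them.

```bash
python3 - <<'E'
from h import *;from station import bot, eyes, close_job
s=eyes.get_image("scene");w=eyes.get_image("wrist")
np.savez("now.npz",s=s["image"],w=w["image"])
for a,b in[((344,201),(321,309)),((344,202),(321,300)),((344,200),(321,315))]:print(two(ray(s,*a),ray(w,*b)))
print(bot.sense()["tcp_pos"])
a=cv2.resize(w["image"][240:390,240:400],(427,400),interpolation=cv2.INTER_CUBIC);b=cv2.resize(s["image"][180:220,322:362],(400,400),interpolation=cv2.INTER_CUBIC)[:,:370]
cv2.imwrite("pics/c4.png",np.hstack([a,b])[:,:,::-1])
E
```

```text
(array([0.57305075, 0.04674678, 0.10105053]), np.float64(0.003548234014480338))
(array([0.57132851, 0.04964226, 0.10035924]), np.float64(0.005547175755579196))
(array([0.57397972, 0.04520039, 0.10241795]), np.float64(0.002441971035390516))
[0.57621593 0.04238614 0.06762443]
```

View pics/c4.png

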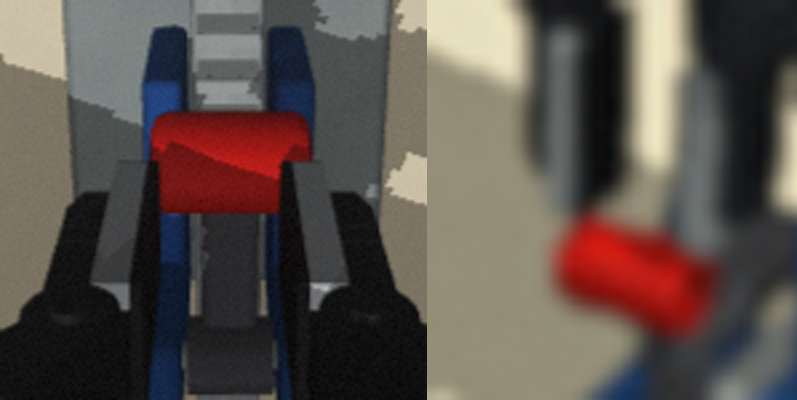

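The enlarged crop shows the pads' lower ends just above the knob and the 20 mm gap overlapping its 28 mm length. So the tips are at about z 0.10. I'll open, go about 24 mm lower and pinch again. Even if the TCP reading were right, that still clears the cheeks.

Emit:
tcp_steps --offsets '{"deltas":[[0, 0, 0, 0, 0, 0, 0.055], [0, 0, 0, 0, 0, 0, 0.055], [0, 0, 0, 0.002, 0, 0, 0.055], [0, 0, 0, 0.003, 0, 0.012, 0.055], [0, 0, 0, 0.003, 0, 0.024, 0.055]]}'

```text
t: 3.45
tcp_pos: [0.5754, 0.0456, 0.0429]
tcp_rot: [1.853, 2.537, 0.001]
contact_force: [-0.3, -0.8, -0.0]
gripper_width: 0.0553
grasp_force: 0.0
```

Emit:
tcp_steps --offsets '{"deltas":[[0, 0, 0, 0, 0, 0, 0.02], [0, 0, 0, 0, 0, 0, 0.02], [0, 0, 0, 0, 0, 0, 0.02], [0, 0, 0, 0, 0, 0, 0.02], [0, 0, 0, 0, 0, 0, 0.02]]}' --grip_n 25

```text
t: 3.95
tcp_pos: [0.577, 0.0457, 0.0438]
tcp_rot: [1.852, 2.535, 0.004]
contact_force: [5.1, 1.0, -6.8]
gripper_width: 0.0276
grasp_force: 30.0
```

```bash
python3 -c "
from h import *;from station import bot, eyes, close_job;goal(K+[0,0,-.019],bot)"
```

```text
rv [ 0.003 -0.    -0.006] d [ 0.0005 -0.0011 -0.0232] tcp [0.577  0.0457 0.0438] t 3.95
```

The grip stopped at 27.6 mm, which matches the knob's length. Next I lift it along its arc.

Emit:
tcp_steps --offsets '{"deltas":[[0, 0, 0, -0.002, 0, -0.005, 0.02], [0, 0, 0, -0.005, 0, -0.011, 0.02], [0, 0, 0, -0.008, 0, -0.016, 0.02], [0, 0, 0, -0.011, 0, -0.020, 0.02], [0, 0, 0, -0.011, 0, -0.020, 0.02]]}'

```text
t: 4.45
tcp_pos: [0.5807, 0.0348, 0.0645]
tcp_rot: [1.852, 2.535, 0.005]
contact_force: [5.1, 0.6, -2.2]
gripper_width: 0.0275
grasp_force: 27.7
```

Emit:
tcp_steps --offsets '{"deltas":[[0, 0, 0, -0.004, 0, -0.004, 0.02], [0, 0, 0, -0.009, 0, -0.008, 0.02], [0, 0, 0, -0.014, 0, -0.012, 0.02], [0, 0, 0, -0.019, 0, -0.0145, 0.02], [0, 0, 0, -0.019, 0, -0.0145, 0.02]]}'

```text
t: 4.95
tcp_pos: [0.5861, 0.018, 0.0789]
tcp_rot: [1.852, 2.536, 0.006]
contact_force: [5.3, 1.5, -0.7]
gripper_width: 0.0272
grasp_force: 26.0
```

```bash
python3 - <<'E'
from h import *;from station import bot, eyes, close_job
s=eyes.get_image("scene");w=eyes.get_image("wrist");print(bot.sense()["gripper_width"])
bs=max(blobs(s,(315,160,375,225),"red"),key=lambda q:q[0]);bw=max(blobs(w,(230,200,420,420),"red"),key=lambda q:q[0]);print(bs,bw)
print(two(ray(s,*bs[1]),ray(w,*bw[1])), "want", K+u*-.03+[0,0,.035])
E
```

```text
0.027915078659780712
(np.int32(97), array([347.49484536, 186.19587629]), array([342, 181,  12,  11])) (np.int32(2531), array([322.19162386, 322.01185302]), array([289, 302,  67,  41]))
(array([0.58493399, 0.02373684, 0.12046216]), np.float64(0.0020406143773500597)) want [0.58500152 0.0172784  0.121     ]
```

The knob has risen to z 0.120, which puts the pawl at about 0.75 rad. I'll release, rise and go over to the T-grip.

Emit:
tcp_steps --offsets '{"deltas":[[0, 0, 0, 0, 0, 0, 0.06], [0, 0, 0, 0, 0, 0, 0.06], [0, 0, 0, 0, 0, 0, 0.06], [0, 0, 0, 0, 0, -0.03, 0.085], [0, 0, 0, 0, 0, -0.07, 0.085]]}'

```text
t: 5.55
tcp_pos: [0.5819, 0.0161, 0.1469]
tcp_rot: [-1.85, -2.533, 0.007]
contact_force: [1.4, -0.7, -0.4]
gripper_width: 0.0847
grasp_force: 0.0
```

```bash
python3 -c "
from h import *;from station import bot, eyes, close_job;goal([.6164,-.08,.15],bot)"
```

```text
rv [-0.006 -0.001 -0.006] d [-0.102   0.0036 -0.0033] tcp [0.5819 0.0161 0.1469] t 5.55
```

Emit:
tcp_steps --offsets '{"deltas":[[0, 0, -0.003, -0.045, 0.002, 0, 0.085], [0, 0, -0.003, -0.09, 0.003, 0, 0.085], [0, 0, -0.003, -0.102, 0.003, 0, 0.085], [0, 0, -0.003, -0.102, 0.003, 0, 0.085]]}'

```text
t: 5.95
tcp_pos: [0.6178, -0.0833, 0.1476]
tcp_rot: [-1.856, -2.535, 0.003]
contact_force: [-0.3, 1.4, 0.2]
gripper_width: 0.0848
grasp_force: 0.0
```

```bash
python3 - <<'E'
from h import *;from station import bot, eyes, close_job
s=eyes.get_image("scene");w=eyes.get_image("wrist")
cv2.imwrite("pics/w5.png",w["image"][:,:,::-1])
bs=max(blobs(s,(315,160,375,225),"red"),key=lambda q:q[0]);bw=[b for b in blobs(w,(150,50,500,480),"red") if b[0]>300];print(bs[1],bw)
for b in bw:print(two(ray(s,*bs[1]),ray(w,*b[1])))
goal([.6164,-.08,.012],bot)
E
```

```text
[349.06557377 186.31147541] [(np.int32(1882), array([322.24229543,  69.95164718]), array([295,  53,  55,  36]))]
(array([0.58402195, 0.02285043, 0.11991775]), np.float64(0.0014268752639317696))
rv [-0.001 -0.002 -0.002] d [-0.0018 -0.0015  0.1358] tcp [ 0.6174 -0.0781  0.1478] t 6.05
```

View pics/w5.png

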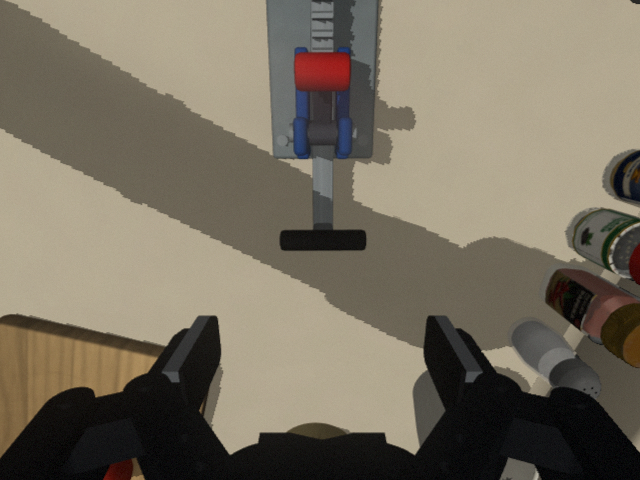

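The wrist view shows the pawl still up, with the knob at (322,70), and the T-grip at (323,240) centred between the open fingers.

Emit:
tcp_steps --offsets '{"deltas":[[0, 0, 0, -0.002, -0.001, 0.045, 0.085], [0, 0, 0, -0.002, -0.001, 0.09, 0.085], [0, 0, 0, -0.002, -0.001, 0.115, 0.085], [0, 0, 0, -0.002, -0.001, 0.13, 0.085], [0, 0, 0, -0.002, -0.001, 0.13, 0.085]]}'

```text
t: 6.55
tcp_pos: [0.6163, -0.0795, 0.0164]
tcp_rot: [-1.844, -2.539, 0.002]
contact_force: [-0.2, 0.4, 1.1]
gripper_width: 0.085
grasp_force: 0.0
```

Emit:
tcp_steps --offsets '{"deltas":[[0, 0, 0, 0, 0, 0, 0.055], [0, 0, 0, 0, 0, 0, 0.055], [0, 0, 0, 0, 0, 0, 0.055], [0, 0, 0, 0, 0, 0, 0.055]]}' --grip_n 50

```text
t: 6.95
tcp_pos: [0.6187, -0.0815, 0.0204]
tcp_rot: [1.849, 2.538, 0.002]
contact_force: [-2.9, 1.2, 7.1]
gripper_width: 0.0626
grasp_force: 54.4
```

```bash
python3 - <<'E'
from station import bot, eyes, close_job
import cv2
w=eyes.get_image("wrist")["image"]; cv2.imwrite("pics/w6.png",w[150:450,150:500,::-1])
E
```

```text
(no output)
```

View pics/w6.png

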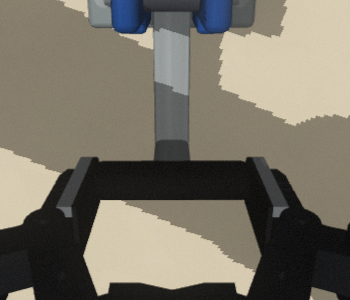

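The T-grip is pinched by both ends at 62.6 mm, with the pads on its end faces at (80,180) and (262,180) in the crop. Now I draw it back along tool -x.

Emit:
tcp_steps --offsets '{"deltas":[[0, 0, 0, -0.006, 0, 0, 0.055], [0, 0, 0, -0.014, 0, 0, 0.055], [0, 0, 0, -0.022, 0, 0, 0.055], [0, 0, 0, -0.030, 0, 0, 0.055], [0, 0, 0, -0.030, 0, 0, 0.055]]}'

```text
t: 7.5
tcp_pos: [0.6282, -0.111, 0.0204]
tcp_rot: [1.849, 2.537, 0.002]
contact_force: [-2.1, -0.5, 7.3]
gripper_width: 0.0625
grasp_force: 54.4
```

Emit:
tcp_steps --offsets '{"deltas":[[0, 0, 0, -0.008, 0, 0, 0.055], [0, 0, 0, -0.016, 0, 0, 0.055], [0, 0, 0, -0.024, 0, 0, 0.055], [0, 0, 0, -0.031, 0, 0, 0.055], [0, 0, 0, -0.031, 0, 0, 0.055]]}'

```text
t: 8.0
tcp_pos: [0.6371, -0.1384, 0.0203]
tcp_rot: [-1.849, -2.539, -0.003]
contact_force: [-4.2, 2.8, 8.0]
gripper_width: 0.0628
grasp_force: 54.5
```

```bash
python3 - <<'E'
from station import bot, eyes, close_job
import cv2
w=eyes.get_image("wrist")["image"]; cv2.imwrite("pics/w7.png",w[:,:,::-1])
print(bot.sense()["contact_force"],bot.sense()["tcp_pos"])
E
```

```text
[-3.99073975  3.04178874  8.02490387] [ 0.63706173 -0.13842167  0.02033066]
```

View pics/w7.png

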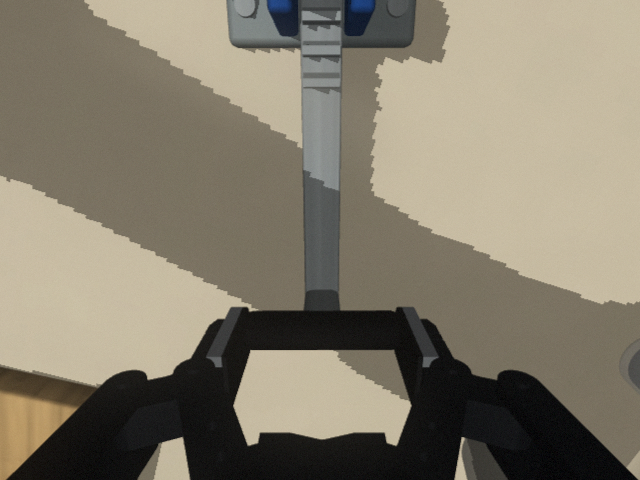

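The bar came back with the grip: the TCP moved 60 mm, and its teeth now show outside the base plate at (322,60). I'll release, retreat straight up and check.

Emit:
tcp_steps --offsets '{"deltas":[[0, 0, 0, 0, 0, 0, 0.085], [0, 0, 0, 0, 0, 0, 0.085], [0, 0, 0, 0, 0, 0, 0.085], [0, 0, 0, 0, 0, -0.04, 0.085], [0, 0, 0, 0, 0, -0.09, 0.085]]}'

```text
t: 8.55
tcp_pos: [0.6347, -0.14, 0.1066]
tcp_rot: [-1.847, -2.536, 0.004]
contact_force: [0.7, -0.3, -0.0]
gripper_width: 0.0849
grasp_force: 0.0
```

Emit:
tcp_steps --offsets '{"deltas":[[0, 0, 0, 0, 0, -0.05, 0.085], [0, 0, 0, -0.05, 0, -0.09, 0.085], [0, 0, 0, -0.1, 0, -0.09, 0.085], [0, 0, 0, -0.1, 0, -0.09, 0.085], [0, 0, 0, -0.1, 0, -0.09, 0.085]]}'

```text
t: 9.05
tcp_pos: [0.6672, -0.2391, 0.1979]
tcp_rot: [1.855, 2.533, -0.002]
contact_force: [-0.5, 0.7, 0.1]
gripper_width: 0.0852
grasp_force: 0.0
```

```bash
python3 - <<'E'
from h import *;from station import bot, eyes, close_job
s=eyes.get_image("scene");t=eyes.get_image("top")
cv2.imwrite("pics/e.png",np.hstack([cv2.resize(t["image"][180:320,240:500],(480,258)),cv2.resize(s["image"][150:300,250:420],(292,258))])[:,:,::-1])
for r,b,k in((s,(315,160,375,215),"red"),(s,(285,215,330,250),"red"),(s,(375,165,430,200),"dark")):
    q=max(blobs(r,b,k),key=lambda x:x[0]);print(q)
    if k=="dark":g=plane(r,*q[1],.063);print("grip shift",(g-G)@u,(g-G)@v)
E
```

```text
(np.int32(112), array([349.47321429, 186.375     ]), array([343, 182,  14,  10]))
(np.int32(610), array([308.59508197, 234.68688525]), array([292, 223,  34,  24]))
(np.int32(132), array([386.06060606, 180.50757576]), array([375, 175,  24,  11]))
grip shift -0.06034565898792749 0.0024319688721870843
```

View pics/e.png

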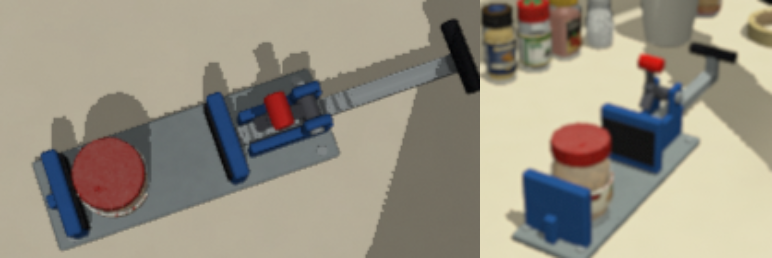

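The bar is drawn back about 60 mm, the pawl is up, the jar is standing where it was (lid at the same pixels in the scene view), and the arm is clear.

```bash
python3 -c "
from station import bot, eyes, close_job;print(close_job())"
```

```text
the job is handed in; nothing more can be done
None
```

The jar clamp is open and the job is handed in at about 9 s on the robot's clock: pawl lifted to about 0.75 rad, bar drawn back about 60 mm to its stop, jar upright in its place, and arm clear; no verdict was returned.

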